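Lock the photometer lamp and hold the reference cell in its beam

ROBOT

A 7-joint arm with a two-finger parallel gripper is mounted at the origin on a cart in front of the work surface, level with it; the furniture and walls round the work are solid. World frame = base frame: x ahead of the robot, y to its left, z up, the work surface at z = 0. Lengths are in m, angles in rad, forces in N, time in s.
With the tool pointing down it reaches from about 0.4 to 0.85 m from the base axis. Payload 10.4 kg.
Tool frame: the origin (TCP) lies between the finger pads; the fingertips stand ahead of it and the grasp point (between the pads) lies 5 mm behind it (manip.tip_extent is the z of the fingertips in the tool frame, in m); z points along the fingers, y is the line along which they close (so a half turn about z gives the same grasp; the last joint's range is limited). The gripper opens to 85 mm and grips with 20 to 120 N. Pads are 22 mm wide; open, the fingers measure 114 mm over their backs; the gripper's body (76 mm by 85 mm) begins 54 mm behind the grasp point. The pads swing forward as they close: fully open they stand 13 mm farther back than shut.
Start: joints at [-1.211, 0.332, -0.065, 1.46, 0.022, 1.35, -0.088], TCP at [0.233, 0.58, 0.245] pointing down, gripper open.
Joint ranges: [-2.6, 2.6], [-0.5, 2.12], [-1.47, 1.34], [0.16, 2.42], [-1.27, 4.41], [0.06, 2.06], [-2.6, 2.6]. Speed limits (rad/s): [2.22, 2.22, 2.79, 2.79, 3.14, 3.14, 3.14].

INTERFACE

Orientations are given as a unit quaternion [x, y, z, w].
In Python, from workcell import status, viewer, manip gives the robot as it stands.
- The arm moves only by the tool play_rows, never from a script. Its argument "plan" is one flat list of numbers, 7 for each row, row after row: the turn, a rotation vector about the tool's x, y, z in degrees, then the shift along the tool's x, y, z in m, then the opening, from 0 (shut) to 1 (fully open). In form: [ax, ay, az, dx, dy, dz, grip, ax, ay, az, dx, dy, dz, grip, ...]. A call has 1 to 20 rows; each row is the pose to reach, as a shift and turn from the pose commanded when the call began, along the tool's axes at that moment; what a row does not reach only later rows make up. A row lasts 1/8 s, in which the tool goes at most 62.5 mm and 10.7 degrees, less where a joint would pass 70% of its speed; a pose out of reach is approached as far as the arm can. A call with a gripper value outside its range is refused whole. The fingers move at their own pace and stop on an object; "squeeze" is the grip in N (left out, the last holds). Time passes only in rows, so rows that repeat a pose let the fingers close. It gives the time, the measured TCP pose, the force, the opening and the grip force at its end, in the units of the state.
- status.get_obs(): the state, without advancing time (a new reading comes with each control period).
- viewer.camera(name): name is "side" or "top"; returns the picture (400x640x3 uint8, red, green, blue); there is no depth.
- viewer.camera_model(name): a dict with "fx", "fy", "cx", "cy" (pixels), "R" (3x3) and "t" (3): a world point X has camera coordinates R X + t. Camera axes: x right, y down, z forward; pixel columns grow to the right and rows downward; lengths in m; the calibration is good to about 2 mm. A picture is of the moment at which its call begins. camera_model takes no time and is no camera call.
- manip.hand_in(): hands the job in; it is judged then, once.
The state is a dict: "clock": time; "joint_pos": joint angles; "joint_velocities": joint speeds; "tau": joint torques, N m; "position": TCP position; "ee_rot": TCP orientation; "ft_force": force on the tool from outside, world axes, zero at the start; "torque": the same for the moment, N m; "grip_width": opening from 0.0 (shut) to 1.0 (fully open); "grasp_force": force on a finger pad.
Only numpy, scipy, OpenCV 4.12 (cv2) and the standard library are available. Lean on these libraries where they do the work, as an engineer would, in place of code of your own. Each camera call takes 0.05 s, during which the arm holds its last target. There are 200 camera calls.

TASK

Take the red-handled lock pin from the white rack and push it fully home, upright, through the blue lamp slide into the photometer's base plate, and let go of it. Then grip the green reference cell by its two frosted faces only, never touching its clear windows, and hold it upright and steady in the light path, about midway between lamp and detector, so that the beam passes squarely through the middle of both windows; finish while still holding it there, clear of everything else. Leave the other cell, the bottles and the marker alone.

Things in the scene. Friction and masses are not known exactly. Their poses are not given: they have to be found in the camera images.
- photometer: fixed photometer, base plate x -92..38, y -125..125, 12 mm thick. Origin on the bench below the beam's middle; y along the beam from lamp (-y) to detector (+y), z up. White lamp housing y -108..-52, black detector head y 52..108, both x -20..20, top z = 94 mm; lens barrels (radius 15) reach in to y = -42 and 42, leaving 84 mm free. A thin yellow line shows the beam. Turned 0.05 to 0.35 rad
- beam_mid (a point): middle of the light path, halfway between the two lens barrels, 70 mm above the bench; y axis along the beam, z up
- pin_hole (a point): centre of the pin's hole at the blue plate's upper face, 20 mm above the bench; 70 mm to the robot's side of the beam, 65 mm from its middle towards the lamp. 11 mm wide, straight down through the blue plate (8 mm thick, 2 mm chamfer) and the base plate (12 mm)
- lamp_slide (a joint): travel of the lamp slide (white lamp housing on the blue foot plate), m: 0 = home against its stop, its hole over the base's hole; up to 0.03 = drawn away from the detector. Starts home within 1 mm; moves only if pushed with more than 6 N
- lock_pin: loose lock pin, 72 mm long, about 50 g. Origin at the shank's tip, z along the pin to its handle. From the tip: steel shank 8 mm diameter to 18 mm, collar 20 mm diameter to 23 mm, stem 10 mm diameter to 46 mm, red round handle 18 mm diameter to 72 mm. Starts upright in the rack's hole, collar on the rack's top (26 mm above the bench)
- pin_collar (a point): centre of the underside of the pin's collar, 18 mm above its tip; it rests on pin_hole when the pin is fully home
- rack: fixed white plastic rack, 56 x 158 x 26 mm (y from -77 to 81 mm). Origin on the bench; y along its row: cell wells at y = -50 and 0 mm (23 x 33 mm, 14 mm deep), pin hole (11 mm wide) at y = 56 mm, all at x = 0. Turned 0.15 to 0.45 rad
- green_cell: green glass reference cell, 20 (x) x 30 (y) x 50 (z) mm, plus a green stopper 3 mm higher, about 40 g. Origin mid underside, z up. White frosted faces at x = +-10 mm, clear windows at y = +-15 mm; light goes through along y. Starts upright in either of the rack's wells, underside 12 mm above the bench, y along the rack's y; stands 36 mm out of the rack
- green_cell_centre (a point): middle of the green cell's windows as seen by the beam: on its axis, 20 mm above its underside
- green_cell_window_a: thin clear end pane (14 x 50 mm, 2.5 mm thick) of the green cell at its -y end; do not touch with the fingers. Its frame coincides with the green cell's frame
- green_cell_window_b: thin clear end pane (14 x 50 mm, 2.5 mm thick) of the green cell at its +y end; do not touch with the fingers. Its frame coincides with the green cell's frame
- clear_cell: colourless cell of the same shape with a white stopper in the other well; leave alone
- dropper_bottle: small white dropper bottle, 26 mm diameter, 60 mm tall; origin under its centre; leave alone
- reagent_bottle: brown reagent bottle with white cap, 48 mm diameter, 97 mm tall; origin under its centre; leave alone
- marker_pen: black and white marker pen lying flat, 17 x 128 x 17 mm; origin under its centre; leave alone
Not all that is in view belongs to the job. Leave any purple look-alike of the green_cell alone.

How it is judged:
On the way:
1. the lock pin sits fully home through lamp slide and base and is let go (horizontal distance between pin_collar and pin_hole below 0.003 m and z of pin_collar in the frame of pin_hole below 0.004 m and angle between lock_pin's own z axis and vertical below 0.12 rad and value of joint lamp_slide below 0.004 m and contact force between the fingers and lock_pin below 0.1 N), for 0.2 s.
At the end, for the whole second after the job is handed in: Pin home and let go (4 mm height, 3 mm sideways, 0.12 rad), lamp slide within 4 mm of home; green cell held by the fingers only, window centre within 5 mm sideways, 6 mm in height, 18 mm along the beam of its middle, square within 0.14 rad, upright within 0.12 rad, at rest (20 mm/s) (all of step 1 and x of green_cell_centre in the frame of beam_mid between -0.005 and 0.005 m and y of green_cell_centre in the frame of beam_mid between -0.018 and 0.018 m and z of green_cell_centre in the frame of beam_mid between -0.006 and 0.006 m and angle between the y axis of green_cell and the y axis of beam_mid, either way round below 0.14 rad and angle between green_cell's own z axis and vertical below 0.12 rad and contact force between the fingers and green_cell above 1 N and contact force between green_cell and photometer below 0.05 N and contact force between green_cell and rack below 0.05 N and contact force between green_cell and lock_pin below 0.05 N and linear speed of green_cell below 0.02 m/s); the arm keeps its last pose, push and grip.
It fails at once if the fingers touch a clear window of the green cell (contact force between the fingers and green_cell_window_a above 0.2 N or contact force between the fingers and green_cell_window_b above 0.2 N).
It fails at once if the clear cell is touched by the fingers or leaves its well (contact force between the fingers and clear_cell above 0.5 N or distance of clear_cell from where it was at the start of the episode above 0.012 m).
It fails at once if the dropper bottle is shifted by more than 20 mm (distance of dropper_bottle from where it was at the start of the episode above 0.02 m).
It fails at once if the brown reagent bottle is shifted by more than 20 mm (distance of reagent_bottle from where it was at the start of the episode above 0.02 m).
It fails at once if the marker pen is shifted by more than 20 mm (distance of marker_pen from where it was at the start of the episode above 0.02 m).
It also fails if it takes over 58 s, if anything falls off the work surface, if the arm or the gripper's body presses on something with over 40 N, if the wrist force passes 120 N, or if a joint passes its speed limit or range.

## Working session

There is one attempt and no reset: what is moved stays moved. The work goes in short steps, Python scripts to look and compute and a tool call to move; the robot and the scene stay as the last step left them, time stands still between calls to the robot, and variables do not carry over. Pictures are saved under pics/ and viewed, at most 10 in all, crops included, and the job is handed in when it is done.

Besides the shell and the picture viewer there is one more tool, called after "Emit:" as a command line: name --argument value ..., lists and objects as JSON in quotes. play_rows: Moves the arm, as the interface text tells. Its arguments: {"type":"object","properties":{"plan":{"type":"array","items":{"type":"number"}},"squeeze":{"type":"number"}},"required":["plan"]}

```bash
mkdir -p pics
python3 - <<'E'
from workcell import status,viewer,manip
import cv2
for n in("top","side"):
    im=viewer.camera(n); cv2.imwrite(f"pics/{n}0.png",im[:,:,::-1]); m=viewer.camera_model(n); print(n,m)
print(status.get_obs(),manip.tip_extent)
E
```

```text
top {'fx': 372.3181345603427, 'fy': 372.3181345603427, 'cx': 318.0547875069071, 'cy': 205.78731499901448, 'R': array([[-5.49428256e-03, -9.99984698e-01, -6.45114907e-04],
       [-9.96358175e-01,  5.52924891e-03, -8.50870965e-02],
       [ 8.50893615e-02,  1.75272961e-04, -9.96373308e-01]]), 't': array([0.11786946, 0.5452218 , 1.04631834])}
side {'fx': 389.069796943101, 'fy': 389.069796943101, 'cx': 315.2829381770427, 'cy': 201.88310437643753, 'R': array([[-0.99698944, -0.07673484,  0.01112752],
       [-0.04022102,  0.38912159, -0.92030791],
       [ 0.06628972, -0.91798483, -0.39103647]]), 't': array([0.55349043, 0.06153704, 1.12003749])}
{'clock': 0.1, 'joint_pos': array([-1.21058866,  0.3328127 , -0.06470402,  1.4608357 ,  0.02160478,
        1.34991045, -0.08845819]), 'joint_velocities': array([-6.17703244e-04,  3.47096275e-05, -7.48616407e-04, -2.61247430e-03,
       -5.69224415e-04,  1.06599124e-03,  9.31607533e-04]), 'tau': array([ 1.73754615e-03, -6.26742196e+01,  4.93292219e-02, -3.92434251e+01,
        1.63217413e-02,  6.83782302e-03,  3.95803625e-05]), 'position': array([0.23333835, 0.57947186, 0.24460331]), 'ee_rot': array([ 1.90205127e-01,  9.81744165e-01, -6.28719812e-04, -9.10911605e-05]), 'ft_force': array([-0.63749726,  0.05791235,  0.57639368]), 'torque': array([ 0.04383616, -0.01143236,  0.03722406]), 'grasp_force': 0.0, 'grip_width': 1.0010267708994762} 0.014
```

View pics/top0.png

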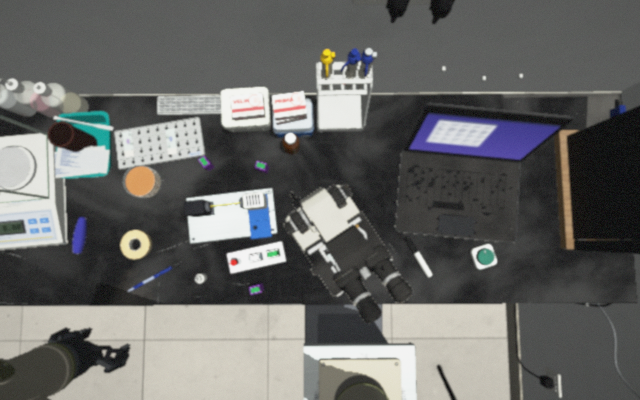

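View pics/side0.png

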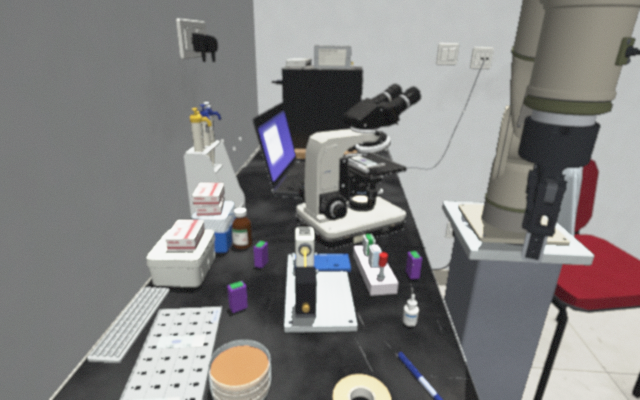

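The top view shows the photometer at about (230,215) with the lamp at right, and the rack at (255,257) with the red pin at left (235,262) and the green cell at right (273,253). A microscope stands just right of both. I'll enlarge both views.

Run:
```python
import cv2
a=cv2.imread("pics/top0.png")[180:280,180:300]; cv2.imwrite("pics/topc.png",cv2.resize(a,None,fx=6,fy=6,interpolation=cv2.INTER_CUBIC))
a=cv2.imread("pics/side0.png")[220:335,275:415]; cv2.imwrite("pics/sidec.png",cv2.resize(a,None,fx=5,fy=5,interpolation=cv2.INTER_CUBIC))
```

```text
(no output)
```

View pics/topc.png

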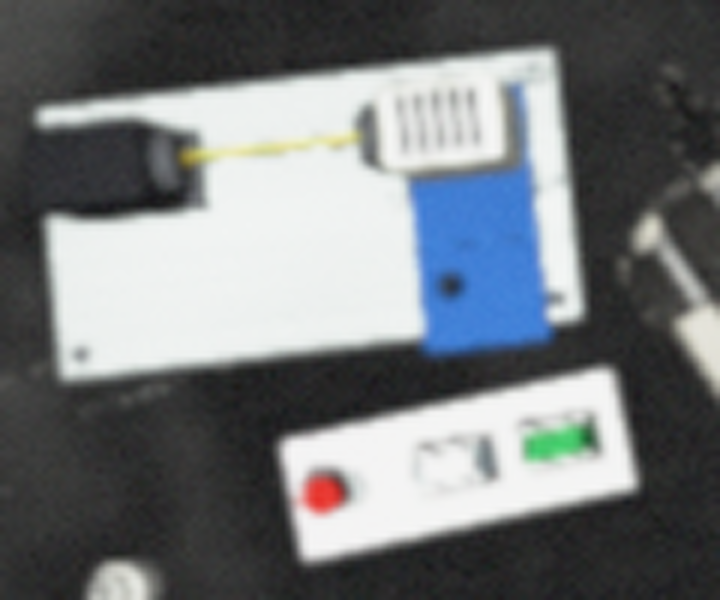

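View pics/sidec.png

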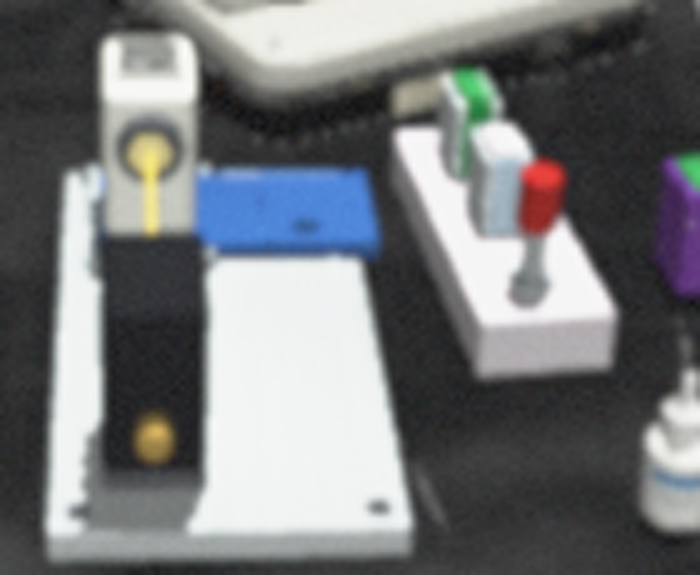

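The top crop shows the base corners, the pin hole at (451,285), the rack corners and the red handle at (323,492). The side crop confirms the row order: pin, clear cell, green cell at the far end. Next I'll fit the poses.

```bash
cat > h.py <<'E'
import numpy as np
from scipy.optimize import least_squares
from scipy.spatial.transform import Rotation as Ro
from workcell import status,viewer,manip
M={n:viewer.camera_model(n) for n in("top","side")}
def proj(n,X):
    m=M[n];c=np.asarray(X)@m["R"].T+m["t"]
    return np.c_[m["fx"]*c[:,0]/c[:,2]+m["cx"],m["fy"]*c[:,1]/c[:,2]+m["cy"]]
def tw(p,L):
    L=np.asarray(L,float);c,s=np.cos(p[2]),np.sin(p[2])
    return np.c_[p[0]+c*L[:,0]-s*L[:,1],p[1]+s*L[:,0]+c*L[:,1],L[:,2]]
def pt(n,u,z): # intersect pixel with plane z
    m=M[n];d=m["R"].T@np.array([(u[0]-m["cx"])/m["fx"],(u[1]-m["cy"])/m["fy"],1]);o=-m["R"].T@m["t"]
    return o+d*(z-o[2])/d[2]
def tc(u):return (np.array(u)+.5)/6-.5+180
def sc(u):return (np.array(u)+.5)/5-.5+[275,220]
E
python3 - <<'E'
from h import *
def fit(T,S,p0,name):
    f=lambda p:np.r_[(proj("top",tw(p,[t[0] for t in T]))-[tc(t[1]) for t in T]).ravel(),(proj("side",tw(p,[t[0] for t in S]))-[sc(t[1]) for t in S]).ravel()]
    r=least_squares(f,p0,loss="soft_l1");print(name,r.x.round(4));print(r.fun.reshape(-1,2).round(1).tolist());return r.x
P=fit([((.038,.125,.012),(35,106)),((.038,-.125,.012),(555,47)),((-.092,-.125,.012),(585,320)),((-.092,.125,.012),(62,382)),((-.07,-.065,.02),(451,285))],
 [((.038,.125,.012),(50,530)),((-.092,.125,.012),(412,532)),((-.07,-.065,.02),(306,226)),((.038,-.125,.012),(65,172))],[.6,.2,.15],"phot")
K=fit([((.028,.081,.026),(278,440)),((.028,-.077,.026),(613,367)),((-.028,-.077,.026),(638,490)),((-.028,.081,.026),(302,563))],
 [((.028,-.077,.026),(395,130)),((.028,.081,.026),(476,325)),((-.028,.081,.026),(615,315))],[.5,.15,.2],"rack")
print("hole",tw(P,[(-.07,-.065,.02)]),pt("top",tc((451,285)),.02),pt("side",sc((306,226)),.02))
print("pin",tw(K,[(0,.056,.08)]),pt("top",tc((323,492)),.08),pt("side",sc((545,172)),.08))
print("green",tw(K,[(0,-.05,.065)]),pt("top",tc((555,441)),.065),pt("side",sc((470,80)),.065))
print("mid",tw(P,[(0,0,.07)]))
E
```

```text
phot [0.5484 0.3704 0.1135]
[[0.6, 0.6], [-0.7, 0.3], [-0.8, -0.8], [0.1, -0.8], [-0.4, -0.1], [-0.1, 0.3], [-0.1, -1.3], [0.1, -0.6], [0.7, -0.0]]
rack [0.4021 0.2905 0.2028]
[[0.5, -0.1], [-0.7, 0.5], [-1.0, -0.6], [0.2, -1.1], [0.4, 0.1], [0.9, -0.7], [-0.3, -0.4]]
hole [[0.48622489 0.29792548 0.02      ]] [0.48585466 0.29674565 0.02      ] [0.48631589 0.30042643 0.02      ]
pin [[0.39085758 0.34535228 0.08      ]] [0.39187542 0.34300041 0.08      ] [0.38904465 0.34570506 0.08      ]
green [[0.41221141 0.24152543 0.065     ]] [0.41336823 0.24110424 0.065     ] [0.41343904 0.23928567 0.065     ]
mid [[0.5484094  0.37043813 0.07      ]]
```

```bash
cat >> h.py <<'E'
def go(*T):
    """targets (x,y,z,deg of tool y axis in world): prints rows relative to present pose"""
    o=status.get_obs();p0=o["position"];R0=Ro.from_quat(o["ee_rot"])
    print("now",p0.round(4),"t",o["clock"],"y-ang",np.degrees(np.arctan2(*R0.as_matrix()[[1,0],1])).round(2),"z",R0.as_matrix()[:,2].round(3))
    for x,y,z,a in T:
        a=np.radians(a);yv=[np.cos(a),np.sin(a),0];zv=[0,0,-1];D=np.c_[np.cross(yv,zv),yv,zv]
        rv=np.degrees((R0.inv()*Ro.from_matrix(D)).as_rotvec());print(rv.round(1),(R0.as_matrix().T@(np.array([x,y,z])-p0)).round(4))
E
python3 -c "
from h import *
go((.3907,.345,.16,11.6),(.3907,.345,.062,11.6))"
```

```text
now [0.2333 0.5795 0.2446] t 0.1 y-ang 68.07 z [-0.    -0.001 -1.   ]
[-0.1  0.  56.5] [-0.2335 -0.1586  0.0848]
[-0.1  0.  56.5] [-0.2335 -0.1585  0.1828]
```

Emit:
play_rows --plan '[0,0,56.5,-0.2335,-0.1586,0.085,0.6,0,0,56.5,-0.2335,-0.1586,0.085,0.6,0,0,56.5,-0.2335,-0.1586,0.085,0.6,0,0,56.5,-0.2335,-0.1586,0.085,0.6,0,0,56.5,-0.2335,-0.1586,0.085,0.6,0,0,56.5,-0.2335,-0.1586,0.085,0.6,0,0,56.5,-0.2335,-0.1586,0.085,0.6,0,0,56.5,-0.2335,-0.1586,0.085,0.6,0,0,56.5,-0.2335,-0.1586,0.085,0.6]' --squeeze 25

```text
clock: 1.23
position: [0.3905, 0.346, 0.1604]
ee_rot: [0.632, 0.775, 0.0, -0.0]
ft_force: [0.4, -0.5, 1.4]
grip_width: 0.603
grasp_force: 0.0
```

```bash
python3 -c "
from h import *
import cv2
go((.3907,.345,.062,11.6))
a=viewer.camera('side')[:,:,::-1]; b=viewer.camera('top')[:,:,::-1]
cv2.imwrite('pics/p1.png',cv2.hconcat([cv2.resize(a[150:350,270:470],(400,400)),cv2.resize(b[180:300,180:300],(400,400),interpolation=2)]))"
```

```text
now [0.3905 0.346  0.1604] t 1.225 y-ang 11.67 z [ 0.  0. -1.]
[ 0.  -0.   0.1] [-0.0011  0.      0.0984]
```

View pics/p1.png

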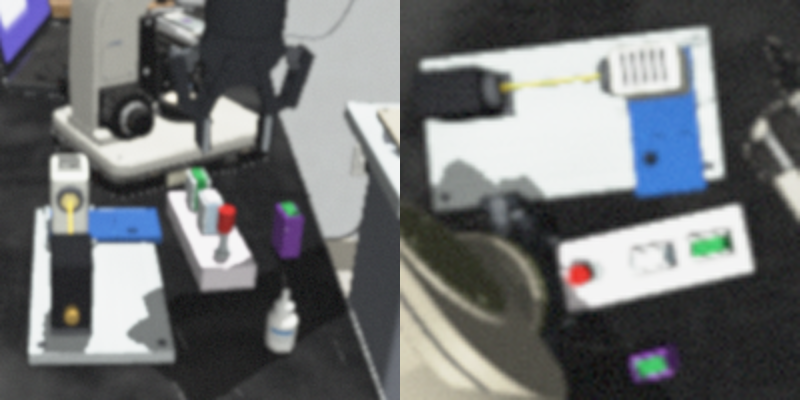

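The fingers straddle the pin's line of descent and everything is undisturbed. Descend and grip.

Emit:
play_rows --plan '[0,0,0,-0.001,0,0.05,0.6,0,0,0,-0.001,0,0.08,0.6,0,0,0,-0.001,0,0.0985,0.6,0,0,0,-0.001,0,0.0985,0.6,0,0,0,-0.001,0,0.0985,0,0,0,0,-0.001,0,0.0985,0,0,0,0,-0.001,0,0.0985,0,0,0,0,-0.001,0,0.0985,0,0,0,0,-0.001,0,0.0985,0,0,0,0,-0.001,0,0.0985,0]' --squeeze 25

```text
clock: 2.58
position: [0.3915, 0.3451, 0.0628]
ee_rot: [0.632, 0.775, 0.001, -0.0]
ft_force: [-0.1, -0.8, 5.9]
grip_width: 0.202
grasp_force: 25.6
```

```bash
python3 -c "
from h import *
go((.3907,.345,.122,6.5),(.4862,.298,.122,6.5))"
```

```text
now [0.3915 0.3451 0.0628] t 2.575 y-ang 11.57 z [ 0.001  0.002 -1.   ]
[ 0.1 -0.1  5.1] [ 0.0002 -0.0007 -0.0592]
[ 0.1 -0.1  5.1] [-0.065   0.0834 -0.0592]
```

Emit:
play_rows --plan '[0,0,0,0,0,-0.03,0,0,0,0,0,0,-0.06,0,0,0,3,-0.02,0.03,-0.06,0,0,0,5,-0.05,0.07,-0.06,0,0,0,5,-0.065,0.0834,-0.06,0,0,0,5,-0.065,0.0834,-0.06,0,0,0,5,-0.065,0.0834,-0.06,0,0,0,5,-0.065,0.0834,-0.06,0]'

```text
clock: 3.58
position: [0.4847, 0.2986, 0.1218]
ee_rot: [0.665, 0.747, 0.0, -0.0]
ft_force: [0.0, 1.1, -0.4]
grip_width: 0.201
grasp_force: 25.1
```

```bash
python3 -c "
from h import *
import cv2
go((.4862,.298,.056,6.5))
a=viewer.camera('side')[:,:,::-1]; b=viewer.camera('top')[:,:,::-1]
cv2.imwrite('pics/p2.png',cv2.hconcat([cv2.resize(a[180:280,290:390],(400,400),interpolation=2),cv2.resize(b[180:280,200:300],(400,400),interpolation=2)]))"
```

```text
now [0.4847 0.2986 0.1218] t 3.575 y-ang 6.68 z [-0.     0.001 -1.   ]
[-0.  -0.   0.2] [-0.0008  0.0015  0.0658]
```

View pics/p2.png

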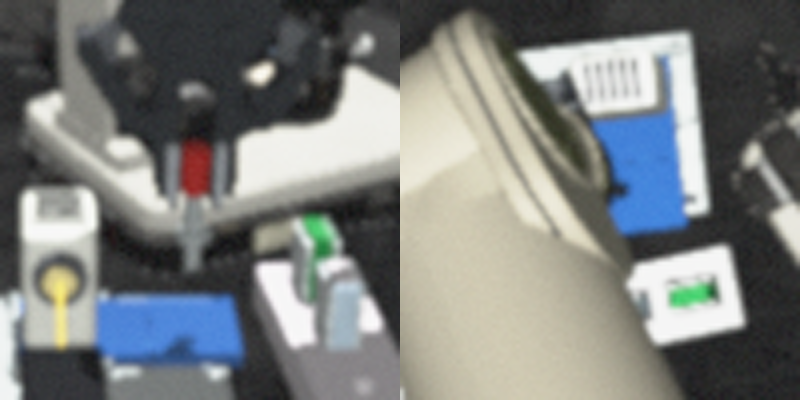

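The pin is held upright by its red handle, its tip at crop (193,270). The hole is below it, in the gripper's shadow.

```bash
python3 -c "
from h import *
for u,z in(((193,268),.0668),((193,264),.0668),((196,236),.0874),((197,143),.139-.0)):
    print(pt('side',(np.array(u)+.5)/4-.5+[290,180],z))
print(proj('side',[[.4847,.2986,.0668],[.4847,.2986,.085]])*4-[1160,720])
"
```

```text
[0.48325767 0.30091292 0.0668    ]
[0.48336129 0.29648694 0.0668    ]
[0.4823021  0.30234508 0.0874    ]
[0.48372684 0.29435164 0.139     ]
[[188.96200497 264.28381731]
 [190.07497021 234.91761878]]
```

Emit:
play_rows --plan '[0,0,0,-0.001,0.0023,0.02,0,0,0,0,-0.001,0.0023,0.038,0,0,0,0,-0.001,0.0023,0.038,0,0,0,0,-0.001,0.0023,0.038,0]'

```text
clock: 4.18
position: [0.4882, 0.297, 0.0842]
ee_rot: [0.665, 0.746, 0.0, 0.0]
ft_force: [0.5, -0.1, -0.6]
grip_width: 0.199
grasp_force: 25.1
```

```bash
python3 -c "
from h import *
import cv2
go((.4862,.298,.056,6.5))
a=viewer.camera('side')[:,:,::-1]
cv2.imwrite('pics/p3.png',cv2.resize(a[220:290,300:380],(800,700),interpolation=2)[:600])
print(proj('side',[[.4862,.298,.02]])*10-[3000,2200])"
```

```text
now [0.4882 0.297  0.0842] t 4.175 y-ang 6.57 z [ 0.  0. -1.]
[ 0.  -0.   0.1] [ 0.0012 -0.0019  0.0282]
[[358.82505151 442.19907005]]
```

View pics/p3.png

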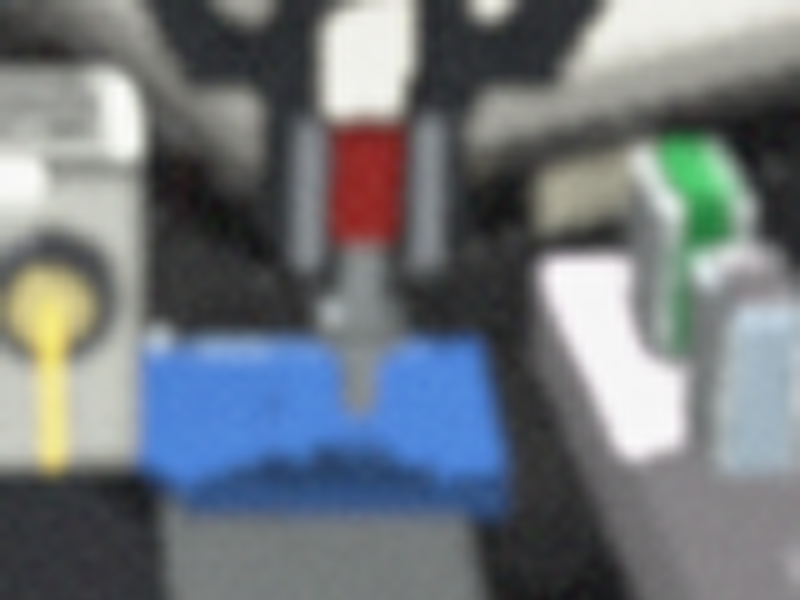

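The shank is at column 360 and the hole was at 362, so the pin is aligned to under 1 mm. I'll descend in stages.

Emit:
play_rows --plan '[0,0,0,0,-0.0007,0.006,0,0,0,0,0,-0.0007,0.01,0,0,0,0,0,-0.0007,0.013,0,0,0,0,0,-0.0007,0.016,0,0,0,0,0,-0.0007,0.018,0,0,0,0,0,-0.0007,0.018,0]'

```text
clock: 4.97
position: [0.4874, 0.2967, 0.0657]
ee_rot: [0.665, 0.746, -0.0, -0.0]
ft_force: [-0.5, 0.5, -1.2]
grip_width: 0.201
grasp_force: 25.1
```

Emit:
play_rows --plan '[0,0,0,0,0,0.003,0,0,0,0,0,0,0.006,0,0,0,0,0,0,0.008,0,0,0,0,0,0,0.0095,0,0,0,0,0,0,0.0095,0,0,0,0,0,0,0.0095,0]'

```text
clock: 5.72
position: [0.4875, 0.2969, 0.0568]
ee_rot: [0.665, 0.746, 0.0, -0.0]
ft_force: [-2.4, -1.4, 6.1]
grip_width: 0.199
grasp_force: 26.0
```

Home: z 0.0568, 6 N on the collar. Release and rise.

Emit:
play_rows --plan '[0,0,0,0,0,0,0.45,0,0,0,0,0,0,0.45,0,0,0,0,0,0,0.45,0,0,0,0,0,0,0.45,0,0,0,0,0,-0.03,0.45,0,0,0,0,0,-0.07,0.45,0,0,0,0,0,-0.11,0.45,0,0,0,0,0,-0.11,0.45,0,0,0,0,0,-0.11,0.45]'

```text
clock: 6.85
position: [0.4872, 0.2966, 0.1658]
ee_rot: [0.665, 0.746, -0.0, -0.0]
ft_force: [0.0, -0.2, -0.1]
grip_width: 0.451
grasp_force: 0.0
```

```bash
python3 -c "
from h import *
import cv2
go((.4128,.2408,.16,11.6),(.4128,.2408,.05,11.6))
a=viewer.camera('side')[:,:,::-1]
cv2.imwrite('pics/p4.png',cv2.resize(a[200:300,290:430],(784,560),interpolation=2))"
```

```text
now [0.4872 0.2966 0.1658] t 6.85 y-ang 6.57 z [-0. -0. -1.]
[-0.  0. -5.] [-0.0469 -0.0803  0.0058]
[-0.  0. -5.] [-0.0469 -0.0802  0.1158]
```

View pics/p4.png

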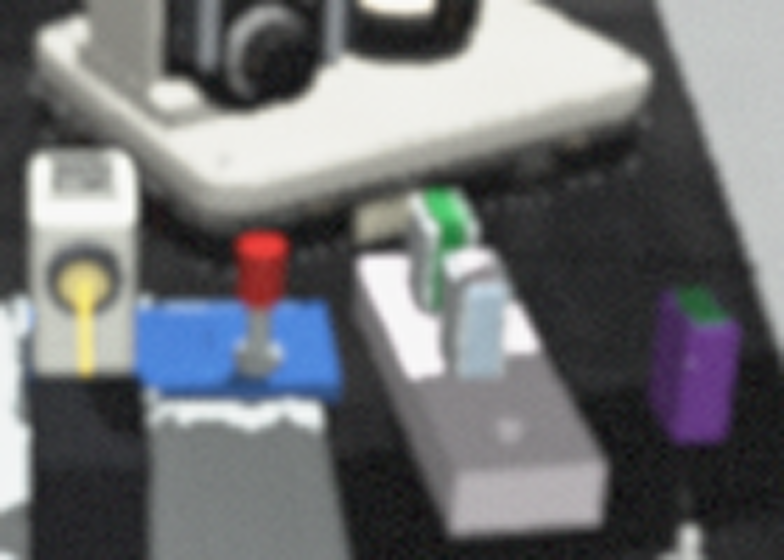

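The pin stands upright, its collar seated on the blue plate at crop (260,355). The slide is unmoved. Next, the green cell.

Emit:
play_rows --plan '[0,0,-5,-0.047,-0.08,0.006,0.55,0,0,-5,-0.047,-0.08,0.006,0.55,0,0,-5,-0.047,-0.08,0.006,0.55,0,0,-5,-0.047,-0.08,0.006,0.55,0,0,-5,-0.047,-0.08,0.006,0.55,0,0,-5,-0.047,-0.08,0.006,0.55]'

```text
clock: 7.65
position: [0.4137, 0.2411, 0.1601]
ee_rot: [0.632, 0.775, -0.0, 0.0]
ft_force: [-0.4, 0.0, 0.1]
grip_width: 0.549
grasp_force: 0.0
```

```bash
python3 -c "
from h import *
import cv2
go((.4132,.2405,.048,11.6))
a=viewer.camera('side')[:,:,::-1];b=viewer.camera('top')[:,:,::-1]
cv2.imwrite('pics/p5.png',cv2.hconcat([cv2.resize(a[180:280,320:420],(400,400),interpolation=2),cv2.resize(b[180:300,190:310],(400,400),interpolation=2)]))"
```

```text
now [0.4137 0.2411 0.1601] t 7.65 y-ang 11.58 z [-0. -0. -1.]
[-0.  0. -0.] [-0.0005 -0.0006  0.1121]
```

View pics/p5.png

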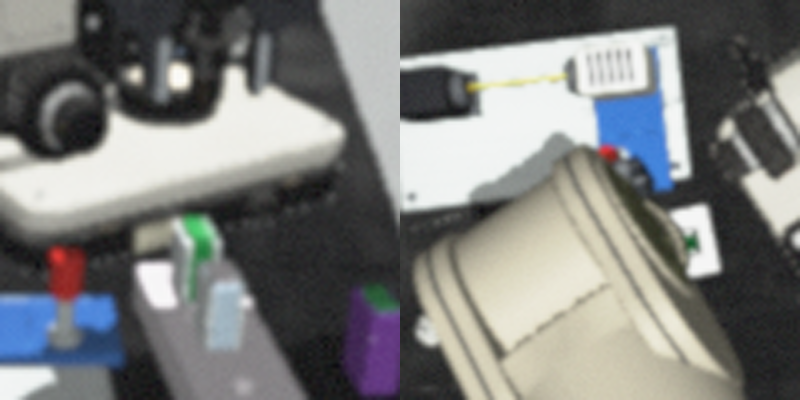

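```bash
python3 -c "
from h import *
f=lambda X:((proj('side',X)-[320,180]+.5)*4-.5).round(0).tolist()
print('tips',f([[.4137,.2411,.15]]))
K=[.4021,.2905,.2028]
print('green top corners',f(tw(K,[(.01,-.035,.062),(.01,-.065,.062),(-.01,-.035,.062),(-.01,-.065,.062),(0,-.05,.065)])))
"
```

```text
tips [[205.0, 90.0]]
green top corners [[187.0, 244.0], [175.0, 219.0], [222.0, 242.0], [208.0, 218.0], [198.0, 226.0]]
```

The fingers straddle the green cell (crop 160 and 262 either side of 197), with ample clearance. Descend and close.

Emit:
play_rows --plan '[0,0,0,0,0,0.05,0.55,0,0,0,0,0,0.085,0.55,0,0,0,0,0,0.112,0.55,0,0,0,0,0,0.112,0.55,0,0,0,0,0,0.112,0,0,0,0,0,0,0.112,0,0,0,0,0,0,0.112,0,0,0,0,0,0,0.112,0,0,0,0,0,0,0.112,0,0,0,0,0,0,0.112,0]' --squeeze 25

```text
clock: 9.0
position: [0.4141, 0.2415, 0.0496]
ee_rot: [0.632, 0.775, 0.001, 0.0]
ft_force: [-0.9, -0.6, 7.4]
grip_width: 0.228
grasp_force: 31.9
```

```bash
python3 -c "
from h import *
go((.4137,.2411,.165,11.6),(.5484,.3704,.165,6.5))"
```

```text
now [0.4141 0.2415 0.0496] t 9.0 y-ang 11.56 z [ 0.002  0.002 -1.   ]
[ 0.1 -0.1 -0. ] [-1.000e-04 -3.000e-04 -1.154e-01]
[ 0.1 -0.1  5.1] [ 0.0995  0.1576 -0.1149]
```

Emit:
play_rows --plan '[0,0,0,0,0,-0.04,0,0,0,0,0,0,-0.08,0,0,0,0,0,0,-0.115,0,0,0,1,0.02,0.035,-0.115,0,0,0,2.5,0.05,0.08,-0.115,0,0,0,5,0.08,0.125,-0.115,0,0,0,5,0.0995,0.158,-0.115,0,0,0,5,0.0995,0.158,-0.115,0,0,0,5,0.0995,0.158,-0.115,0,0,0,5,0.0995,0.158,-0.115,0]'

```text
clock: 10.25
position: [0.5479, 0.3693, 0.1639]
ee_rot: [0.666, 0.746, 0.0, -0.0]
ft_force: [-0.0, -0.3, -1.3]
grip_width: 0.228
grasp_force: 30.9
```

```bash
python3 -c "
from h import *
go((.549,.370,.0876,6.5))"
```

```text
now [0.5479 0.3693 0.1639] t 10.25 y-ang 6.54 z [ 0.  0. -1.]
[ 0. -0.  0.] [0.0005 0.0012 0.0763]
```

Emit:
play_rows --plan '[0,0,0,0.0005,0.001,0.03,0,0,0,0,0.0005,0.001,0.055,0,0,0,0,0.0005,0.001,0.076,0,0,0,0,0.0005,0.001,0.076,0,0,0,0,0.0005,0.001,0.076,0,0,0,0,0.0005,0.001,0.076,0]'

```text
clock: 11.0
position: [0.5497, 0.371, 0.0886]
ee_rot: [0.665, 0.746, 0.001, 0.0]
ft_force: [0.8, 0.8, -0.9]
grip_width: 0.227
grasp_force: 30.9
```

```bash
python3 -c "
from h import *
import cv2
go((.549,.370,.0876,6.5))
a=viewer.camera('side')[:,:,::-1]
cv2.imwrite('pics/p6.png',cv2.resize(a[230:310,270:370],(800,640),interpolation=2)[:600])
P=[.5484,.3704,.1135]
f=lambda X:((proj('side',X)-[270,230]+.5)*8-.5).round(0).tolist()
print('cell top corners exp (+x+y,-x+y,+x-y,-x-y), bottom front',f(tw(P,[(.01,.015,.1),(-.01,.015,.1),(.01,-.015,.1),(-.01,-.015,.1),(.01,.015,.05),(-.01,.015,.05)])))
print('lamp top front edge',f(tw(P,[(.02,-.052,.094),(-.02,-.052,.094),(0,-.042,.07)])),'det top',f(tw(P,[(.02,.052,.094),(-.02,.052,.094),(.02,.108,.094),(-.02,.108,.094)])))
"
```

```text
now [0.5497 0.371  0.0886] t 11.0 y-ang 6.56 z [ 0.001  0.001 -1.   ]
[ 0.1 -0.1  0.1] [-0.0009 -0.0008  0.001 ]
cell top corners exp (+x+y,-x+y,+x-y,-x-y), bottom front [[243.0, 176.0], [325.0, 175.0], [243.0, 116.0], [322.0, 115.0], [244.0, 349.0], [324.0, 348.0]]
lamp top front edge [[206.0, 68.0], [356.0, 67.0], [281.0, 165.0]] det top [[201.0, 279.0], [371.0, 277.0], [198.0, 417.0], [381.0, 415.0]]
```

View pics/p6.png

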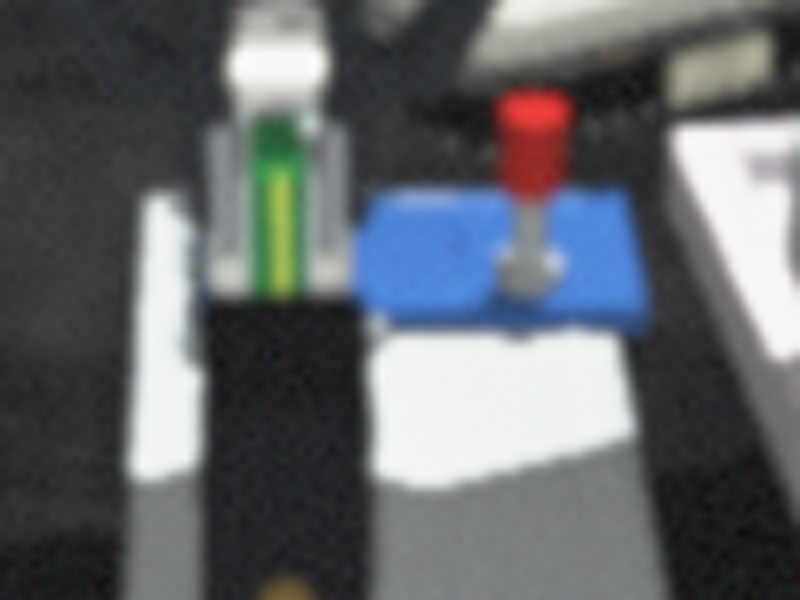

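The yellow beam at column 282 lies in the middle of the green window (250–310), and the pin still stands home. I'll lower the cell 1 mm, let it settle and hand in.

Emit:
play_rows --plan '[0,0,0,0,0,0.001,0,0,0,0,0,0,0.001,0,0,0,0,0,0,0.001,0,0,0,0,0,0,0.001,0]'

```text
clock: 11.55
position: [0.5491, 0.3707, 0.0863]
ee_rot: [0.665, 0.746, 0.0, -0.0]
ft_force: [-0.9, 0.6, 0.0]
grip_width: 0.227
grasp_force: 30.9
```

```bash
python3 -c "
from workcell import manip
print(manip.hand_in())"
```

```text
the job is handed in; nothing more can be done
None
```

I handed the job in at about 11.6 s with the lock pin home and released and the green cell held square in the beam midway between lamp and detector; the hand-in returned no verdict.

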